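# Try the clamp screws in the gauge nut

### The job

Try both wing screws from the sloping rack in the brass gauge nut, one after the other: turn each in clockwise and see whether it runs freely until its collar seats on the nut, or binds part-way with the collar still standing off the nut. Straight after its trial, back the screw out and put it away before trying the other: the one that runs freely goes into the green tray to be kept, the one that binds goes into the red tray. Leave the tools lying around undisturbed.

Things in the scene. Friction and masses are not known exactly. Their poses are not given: they have to be found in the camera images.
- screw_1: One of two quick-thread clamp screws that look alike (one has a bruised thread; which stands where varies): steel, black plastic wing on top, 85 mm long, 0.16 kg. Origin at the centre of the shank's tip, z along the shank to the wing, x along the wing's length. Shank 17 mm in diameter, 4 mm at the tip of its 8 mm cone; two-start right-hand thread, 27 mm over all, from 28 mm up to the collar.
- screw_2: The other wing screw, same make, size and frame. Collar 38 mm in diameter, 46 to 51 mm from the tip; neck 21 mm tapering to 14 mm; wing 57 to 85 mm from the tip, 52 mm long (x), 14 mm thick (y), flat sides for the fingers.
- screw_1_seat (a point): Centre of the underside of screw_1's collar, 46 mm from the tip on the axis; axes as the screw's.
- screw_2_seat (a point): The same point on screw_2.
- screw_1_wing (a point): Middle of screw_1's wing, on the axis, 71 mm from the tip. Grip across the thickness with the fingertips 8 mm or more above the collar's top (TCP about 78 mm from the tip).
- screw_2_wing (a point): The same point on screw_2.
- rack: Fixed wooden rack, 246 mm wide. Its plywood face slopes 30 deg, facing the robot side. Origin mid-face, 66 mm above the bench; z square to the face (leans 30 deg from vertical towards the robot), x up the slope, y along the rack. Screws stand loose in 32 mm holes at y = -55 and +55 mm, collar on the face, wing outwards, wing's length within 30 deg of rack x; draw straight out along z (46 mm).
- gauge_nut: Fixed gauge: brass hexagon nut, 50 mm across flats, 30 mm high, on a blue round pedestal on a dark 110 mm square base plate. Origin under the base's centre, z up the bore; top face at 70 mm. Bore 20 mm between thread crests, open below. Two white start marks on the top face lie along +x and -x. To take a screw out, turn it anticlockwise back to the marks or a little past, then lift.
- gauge_nut_mouth (a point): Centre of the nut's top face; axes as the nut's. A screw lowered upright, wing in line with the marks (8 deg clockwise to 20 deg anticlockwise is fine), rests on the thread with its collar 6.5 mm off the face. Clockwise from above it then sinks 30 mm a turn at under 0.1 N m: a sound one seats 80 deg past the marks; a bruised one stops hard about 50 deg past them, collar 3 mm off the face.
- green_tray: Fixed open green plastic tray for screws to keep, 160 x 130 x 50 mm (x, y, z), walls and floor 3 mm. Origin under its centre.
- green_tray_floor (a point): Centre of the green tray's inner floor, 3 mm above the bench.
- red_tray: Fixed open red plastic tray for screws that bind, same size as the green one. Origin under its centre. The two trays stand side by side on the robot's right; which is which varies.
- red_tray_floor (a point): Centre of the red tray's inner floor, 3 mm above the bench.
- tape_measure: Bystander, to be left alone: yellow tape measure, 37 x 93 x 64 mm. Origin under its middle.
- chisel0: Bystander, to be left alone: chisel with an orange handle, 251 mm long. Origin under its middle.
- mallet: Bystander, to be left alone: wooden mallet, 292 mm long, head 62 mm high. Origin under its middle.
- carp_pencil0: Bystander, to be left alone: flat red carpenter's pencil, 161 mm. Origin under its middle.
- block_plane: Bystander, to be left alone: metal block plane, 49 x 176 x 53 mm. Origin under its middle.
- cup_hinge0: Bystander, to be left alone: grey metal cabinet hinge, 56 x 84 x 22 mm. Origin under its middle.
Mind the look-alikes: they are no part of the job. What is shaped like the screw_2 but purple or turquoise is not meant.

How it is judged:
By the outcome, as a careful person would: the job done as asked, in the order asked, and still so for the second after the job is handed in, with the robot touching nothing.
It also fails if it takes over 72 s, if anything falls off the work surface, if the arm or the gripper's body presses on something with over 40 N, if the wrist force passes 120 N, or if a joint passes its speed limit or range.

### The arm

A 6-joint arm with a two-finger parallel gripper is mounted at the origin on a cart in front of the work surface, level with it; the furniture and walls round the work are solid. World frame = base frame: x ahead of the robot, y to its left, z up, the work surface at z = 0. Lengths are in mm, angles in degrees, forces in N, time in s.
With the tool pointing down it reaches from about 400 to 925 mm from the base axis. Payload 3.4 kg.
Tool frame: the origin (TCP) lies between the finger pads, 19 mm behind the fingertips; this is the grasp point; z points along the fingers, y is the line along which they close (so a half turn about z gives the same grasp; the last joint's range is limited). The gripper opens to 85 mm and grips with 20 to 120 N. Pads are 22 mm wide; open, the fingers measure 114 mm over their backs; the gripper's body (76 mm by 85 mm) begins 54 mm behind the grasp point. The pads swing forward as they close: fully open they stand 13 mm farther back than shut.
Start: joints at [61.965, 17.578, 86.31, -0, 76.112, -4.211], TCP at [232.278, 526.002, 250.005] pointing down, gripper open.
Joint ranges: [-179.03, 179.03], [-60, 130.46], [8.19, 133.38], [-81.62, 261.62], [5.75, 156.47], [-153.77, 153.77]. Speed limits (degrees/s): [147.25, 147.25, 180, 180, 180, 180].

### API

Orientations are given as [roll, pitch, yaw] about the fixed x, y, z axes, in that order (R = Rz(yaw) Ry(pitch) Rx(roll)).
In Python, from station import r gives the robot as it stands.
- The arm moves only by the shell command python3 -m jog 'ROWS' [FORCE]. ROWS is JSON, a list of rows, each a list of 7 numbers: the turn, a rotation vector about the tool's x, y, z in degrees, then the shift along the tool's x, y, z in mm, then the opening, from -1 (shut) to 1 (fully open). In form: [[wx, wy, wz, tx, ty, tz, hand], ...]. A call has 1 to 12 rows; each row shifts and turns the commanded pose from where the row before left it, along the tool's axes as they then stand; what a row does not reach is not made up. A row lasts 1/8 s, in which the tool goes at most 62.5 mm and 10.7 degrees, less where a joint would pass 70% of its speed; a pose out of reach is approached as far as the arm can. A call with a gripper value outside its range is refused whole. The fingers move at their own pace and stop on an object; FORCE is the grip in N (left out, the last holds). Time passes only in rows, so rows that do not move let the fingers close. It gives the time, the measured TCP pose, the force, the opening and the grip force at its end, in the units of the state.
- r.get_state(): the state, without advancing time (a new reading comes with each control period).
- r.read_camera(name): name is "scene" or "side" or "wrist"; returns (picture, depth): 420x560x3 uint8, red, green, blue; 420x560 float32, mm along the optical axis (not along the pixel's ray), 0 where there is no reading.
- r.get_calibration(name): a dict with "mtx" (3x3 intrinsics, pixels), "k1" (the pictures are not rectified: a ray, as slopes to the right and down, at radius r is drawn at 1 + k1 r^2 times it, then the intrinsics apply), "R" (3x3) and "t" (3): a world point X has camera coordinates R X + t. Camera axes: x right, y down, z forward; pixel columns grow to the right and rows downward; lengths in mm; the calibration is good to about 2 mm. A picture is of the moment at which its call begins: read the wrist's pose just before it. get_calibration takes no time and is no camera call; for the wrist camera it gives the pose at the moment of the call.
- r.sign_off(): hands the job in; it is judged then, once.
The state is a dict: "t": time; "joint_positions": joint angles; "qvel": joint speeds; "joint_efforts": joint torques, N m; "eef_pos": TCP position; "tcp_rot": TCP orientation; "wrist_force": force on the tool from outside, world axes, zero at the start; "torque": the same for the moment, N m; "width": finger opening in mm; "gripper_force": force on a finger pad.
Only numpy, scipy, OpenCV 4.12 (cv2) and the standard library are available. Lean on these libraries where they do the work, as an engineer would, in place of code of your own. Each camera call takes 0.05 s, during which the arm holds its last target. There are 200 camera calls.

## Working session

There is one attempt and no reset: what is moved stays moved. The work goes in short steps, Python scripts to look and compute and a shell command to move; the robot and the scene stay as the last step left them, time stands still between calls to the robot, and variables do not carry over. Pictures are saved under pics/ and viewed, at most 10 in all, crops included, and the job is handed in when it is done.

```bash
ls; mkdir -p pics; python3 - <<'E'
from station import r
import cv2,numpy as np
for n in ("scene","side"):
    p,d=r.read_camera(n); cv2.imwrite(f"pics/{n}0.png",p[:,:,::-1]); np.savez(f"pics/{n}0.npz",p=p,d=d)
    c=r.get_calibration(n); print(n,c)
print(r.get_state())
E
```

```text
pics
scene {'mtx': array([[543.52744196,   0.        , 279.57401394],
       [  0.        , 543.52744196, 210.05271075],
       [  0.        ,   0.        ,   1.        ]]), 'k1': -0.18331970103170642, 'R': array([[ 0.65592616, -0.75481493,  0.00391144],
       [-0.35747438, -0.31519706, -0.8791262 ],
       [ 0.66481046,  0.57524363, -0.47657299]]), 't': array([-355.37118764,  291.6923388 , 1488.7522282 ])}
side {'mtx': array([[412.46858591,   0.        , 278.38575135],
       [  0.        , 412.46858591, 208.94153433],
       [  0.        ,   0.        ,   1.        ]]), 'k1': 0.024544778209746213, 'R': array([[-0.95673113, -0.28991575,  0.02478713],
       [-0.15978021,  0.45225912, -0.87745768],
       [ 0.2431786 , -0.84345157, -0.47901318]]), 't': array([ 516.07753839,  158.70540798, 1368.94609736])}
{'t': 0.1, 'joint_positions': array([ 6.19665904e+01,  1.76192311e+01,  8.63767969e+01,  1.27973780e-03,
        7.61118465e+01, -4.21079322e+00]), 'qvel': array([ 0.0306963 , -0.01346759, -0.24449679, -0.05000243,  0.08998517,
        0.10102658]), 'joint_efforts': array([ 9.78923126e-04, -4.58529031e+01, -2.52608138e+01,  4.63493870e-05,
        5.58644286e-03, -5.38884947e-06]), 'eef_pos': array([231.97466118, 525.47394361, 249.15798023]), 'tcp_rot': array([-1.79892508e+02, -9.15919732e-03,  1.56177067e+02]), 'wrist_force': array([ 0.59330358, -0.15611125, -0.35094461]), 'torque': array([-0.01988198,  0.0172982 ,  0.03180217]), 'gripper_force': 0.0, 'width': 85.29614402649393}
```

View pics/scene0.png

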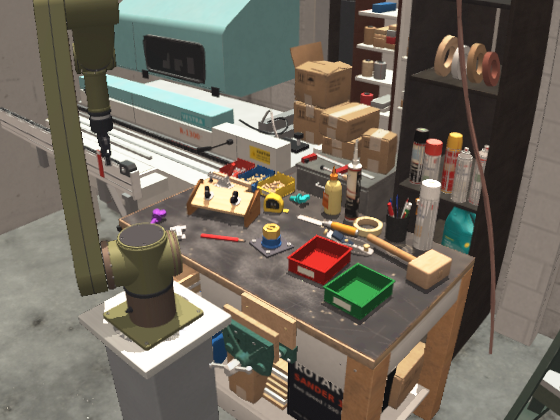

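View pics/side0.png

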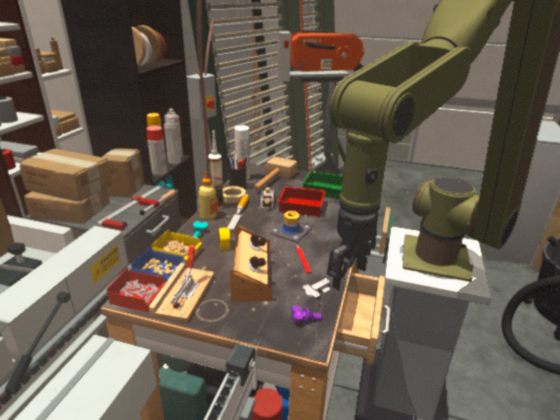

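The scene view shows the rack at (225,200) with black wings at (207,192) and (234,197), the nut at (271,238), the red tray at (320,259) and the green tray at (358,291). The side view shows the rack at (252,265) and the nut at (291,222).

```bash
cat > h.py <<'E'
import numpy as np,cv2
from scipy.spatial.transform import Rotation as Ro
def rays(c,uv):
    K=c["mtx"]; uv=np.asarray(uv,float).reshape(-1,1,2)
    n=cv2.undistortPoints(uv,K,np.array([c["k1"],0,0,0.])).reshape(-1,2)
    return np.c_[n,np.ones(len(n))]
def pts(c,d,uv):
    uv=np.asarray(uv).reshape(-1,2).astype(int); z=d[uv[:,1],uv[:,0]]
    X=rays(c,uv)*z[:,None]; return ((X-c["t"])@c["R"])[z>0]
def onplane(c,uv,p0,n):
    D=rays(c,uv)@c["R"]; C=-c["R"].T@c["t"]; n=np.asarray(n,float)
    return C+D*(((np.asarray(p0)-C)@n)/(D@n))[:,None]
def cloud(c,d):
    h,w=d.shape; g=np.stack(np.meshgrid(np.arange(w),np.arange(h)),-1).reshape(-1,2)
    P=((rays(c,g)*d.reshape(-1,1)-c["t"])@c["R"]).reshape(h,w,3); P[d==0]=np.nan; return P
def proj(c,X):
    X=np.atleast_2d(X)@c["R"].T+c["t"]; n=X[:,:2]/X[:,2:]; n=n*(1+c["k1"]*(n**2).sum(1,keepdims=True))
    return n@c["mtx"][:2,:2].T+c["mtx"][:2,2]
E
python3 - <<'E'
from station import r
from h import *
for n in ("scene","side"):
    z=np.load(f"pics/{n}0.npz"); p,d=z["p"],z["d"]; c=r.get_calibration(n); P=cloud(c,d)
    hsv=cv2.cvtColor(p,cv2.COLOR_RGB2HSV); H,S,V=hsv[...,0],hsv[...,1].astype(int),hsv[...,2].astype(int)
    inb=(P[...,0]>250)&(P[...,0]<1000)&(abs(P[...,1])<560)&(P[...,2]>-20)&(P[...,2]<200)
    print(n,"bench z",np.nanmedian(P[...,2][inb&(P[...,2]<12)&(V<90)]))
    for nm,m in (("red",((H<6)|(H>174))&(S>150)),("green",(H>50)&(H<80)&(S>120)),("blue",(H>100)&(H<120)&(S>110)),("brass",(H>18)&(H<30)&(S>120)),("wood",(H>8)&(H<24)&(S>50)&(V>110))):
        m=(m&inb).astype(np.uint8); k,l,st,ce=cv2.connectedComponentsWithStats(m)
        for i in range(1,k):
            if st[i,4]>80:
                Q=P[l==i]; print(nm,st[i],Q.min(0).round(),Q.max(0).round(),np.median(Q,0).round())
                if nm=="wood":
                    Qm=np.median(Q,0); A=Q[np.abs(Q-Qm).max(1)<150]; u,s,v=np.linalg.svd(A-A.mean(0),full_matrices=False); print("  n",v[2].round(3),s.round())
E
```

```text
scene bench z -0.8226535611560201
red [220 158  35  18 264] [670. 355.  -7.] [880. 534. 126.] [851. 491.  35.]
red [201 234  37   8 137] [369.  95.  -5.] [442. 217.  14.] [405. 157.   6.]
red [ 287  235   66   50 1903] [ 414. -276.   -6.] [655. -74.  55.] [ 520. -190.   20.]
green [ 323  263   72   57 2274] [ 358. -456.   -6.] [ 538. -270.   53.] [ 465. -376.   19.]
blue [239 165  36  15 228] [754. 306.  -4.] [876. 419.  56.] [859. 401.  32.]
blue [261 236  20  13 156] [458. -39.   5.] [515.  22.  40.] [471. -23.  21.]
brass [250 146  20  19 248] [907. 383.  35.] [937. 509. 101.] [922. 442.  69.]
brass [257 171  38  42 716] [649. 100. -20.] [988. 373.  61.] [788. 205.  26.]
brass [324 180  18  35 435] [784. -51.   2.] [988. 130. 129.] [803. -32.  73.]
brass [263 223  16   9  90] [468. -33.  -8.] [618. 109.  71.] [501.   6.  65.]
wood [249 145  22  21 287] [907. 383.  31.] [937. 513. 103.] [922. 448.  66.]
  n [-0.999  0.012 -0.033] [605. 338.  85.]
wood [322 166  20  49 617] [775. -51.  -6.] [993. 130. 181.] [803. -26.  72.]
  n [-0.874 -0.478  0.091] [1065.  431.  234.]
wood [ 183  
[... 2317 characters left out ...]
 59.  88.] [966.  22.  79.]
  n [ 0.311 -0.058  0.948] [248.  79.  44.]
wood [282 210  19  15 201] [ 466. -136.   -1.] [558.  29.  73.] [496.   6.  59.]
  n [-0.234  0.289 -0.928] [748. 240. 171.]
wood [ 217  212   52   73 1785] [463. -67.  -3.] [753. 417. 109.] [556. 261.  65.]
  n [-0.196  0.064 -0.979] [3525. 1387. 1063.]
wood [ 101  230  252  137 5103] [252. 131. -19.] [879. 550. 131.] [702. 462.  15.]
  n [-0.035 -0.12  -0.992] [4144. 3320.  780.]
wood [ 88 244  35  42 470] [916. 375.  29.] [927. 514. 103.] [921. 473.  69.]
  n [-1.    -0.016 -0.   ] [774. 494.  39.]
wood [196 298  33  24 238] [545. 413.  -5.] [631. 508.   2.] [586. 466.  -1.]
  n [ 0.002  0.004 -1.   ] [464. 425.  23.]
```

```bash
python3 - <<'E'
from station import r
from h import *
rng=np.random.default_rng(0)
for n in ("scene","side"):
    z=np.load(f"pics/{n}0.npz"); d=z["d"]; c=r.get_calibration(n); P=cloud(c,d)
    u0,v0,u1,v1=(180,170,265,225) if n=="scene" else (225,220,280,305)
    Q=P[v0:v1,u0:u1].reshape(-1,3); Q=Q[(Q[:,2]>15)&(Q[:,2]<140)&(Q[:,0]>400)&(Q[:,0]<720)]
    best=None
    for _ in range(3000):
        a=Q[rng.choice(len(Q),3,False)]; m=np.cross(a[1]-a[0],a[2]-a[0]); L=np.linalg.norm(m)
        if L<500: continue
        m/=L; m*=np.sign(m[2])
        if abs(m[2]-.866)>.06: continue
        k=abs((Q-a[0])@m)<2.5
        if best is None or k.sum()>best.sum(): best=k
    A=Q[best]; cc=A.mean(0); m=np.linalg.svd(A-cc)[2][2] if len(A)<3000 else 0; m*=np.sign(m[2])
    yaw=np.degrees(np.arctan2(-m[1],-m[0])); print(n,len(A),m.round(3),"tilt",np.degrees(np.arccos(m[2])),"yaw",yaw)
    yr=np.radians(yaw); ex=np.array([np.cos(yr)*np.cos(np.pi/6),np.sin(yr)*np.cos(np.pi/6),.5]); ey=np.array([-np.sin(yr),np.cos(yr),0])
    for e in (ex,ey):
        s=A@e; print(np.percentile(s,[0,2,98,100]).round(1))
    sy=A@ey; my=(np.percentile(sy,1)+np.percentile(sy,99))/2
    # origin: on plane, z=66
    o=cc+ey*(my-cc@ey); o=o+ex*((66-o[2])/ex[2]); print("origin",o.round(1), "dist along",(cc-o)@m)
w=r.get_calibration("wrist"); s=r.get_state(); C=-w["R"].T@w["t"]; T=Ro.from_euler("xyz",s["tcp_rot"],degrees=True)
print("cam in tool",T.inv().apply(C-s["eef_pos"]).round(1),"\n",(w["R"]@T.as_matrix()).round(3),w["mtx"][0,0],w["k1"]); print("toolR",T.as_matrix().round(3))
E
```

```text
scene 556 [-0.46  -0.145  0.876] tilt 28.853827942947582 yaw 17.482945150927602
[473.5 495.  605.  616.9]
[-27.7 -22.4 216.7 229.5]
origin [541.5 273.8  66. ] dist along -0.15463739173919827
side 882 [-0.468 -0.162  0.869] tilt 29.695460400793277 yaw 19.041264404649716
[491.5 504.5 610.3 620.2]
[-35.5 -23.4 212.8 215.4]
origin [532.  282.5  66. ] dist along 0.043854180666858054
cam in tool [  69.7   -0.7 -124.2] 
 [[ 0.001  1.     0.001]
 [-0.962  0.001 -0.275]
 [-0.275 -0.001  0.962]] 302.29454002048357 -0.03976889856832671
toolR [[-0.915  0.404 -0.001]
 [ 0.404  0.915 -0.002]
 [ 0.    -0.002 -1.   ]]
```

```bash
cat >> h.py <<'E'
def plan(p0,R0,p1,R1,N=None):
    """constant row repeated N times taking (p0,R0) to (p1,R1)"""
    w=Ro.from_matrix(R0.T@R1).as_rotvec(degrees=True)
    if N is None: N=int(max(np.ceil(np.linalg.norm(w)/10.5),np.ceil(np.linalg.norm(np.subtract(p1,p0))/40),1))
    d=Ro.from_rotvec(w/N,degrees=True).as_matrix(); S=np.zeros((3,3)); A=R0.copy()
    for _ in range(N): S+=A; A=A@d
    t=np.linalg.solve(S,np.subtract(p1,p0)); print(N,"rows:",np.r_[w/N,t].round(2).tolist())
def pose(s): return np.array(s["eef_pos"]),Ro.from_euler("xyz",s["tcp_rot"],degrees=True).as_matrix()
def rackR(yaw,tilt=30):
    return Ro.from_euler("zy",[yaw,-tilt],degrees=True).as_matrix() # x up slope,y along,z out
E
python3 - <<'E'
from station import r
from h import *
p,R=pose(r.get_state()); B=Ro.from_euler("ZY",[18.3,-30],degrees=True).as_matrix(); print(B.round(3))
T=B@np.diag([-1,1,-1]); plan(p,R,np.array([537,278,66])+130*B[:,2],T,10)
E
```

```text
[[ 0.822 -0.314 -0.475]
 [ 0.272  0.949 -0.157]
 [ 0.5    0.     0.866]]
10 rows: [-1.11, -2.87, -4.11, -25.19, -25.58, 12.56]
```

```bash
sed -i '/^def rackR/,$d' h.py; cat >> h.py <<'E'
def rack(yaw): return Ro.from_euler("ZY",[yaw,-30],degrees=True).as_matrix()
def shot(r,n,f):
    c=r.get_calibration(n); p,d=r.read_camera(n); cv2.imwrite(f"pics/{f}.png",p[:,:,::-1]); np.savez(f"pics/{f}.npz",p=p,d=d,**c); return p,d,c
def load(f):
    z=np.load(f"pics/{f}.npz"); return z["p"],z["d"],{k:(z[k] if k!="k1" else float(z[k])) for k in ("mtx","k1","R","t")}
E
python3 -m jog '[[-1.1,-2.9,-4.1,-25,-25.5,12.5,1],[-1.1,-2.9,-4.1,-25,-25.5,12.5,1],[-1.1,-2.9,-4.1,-25,-25.5,12.5,1],[-1.1,-2.9,-4.1,-25,-25.5,12.5,1],[-1.1,-2.9,-4.1,-25,-25.5,12.5,1],[-1.1,-2.9,-4.1,-25,-25.5,12.5,1],[-1.1,-2.9,-4.1,-25,-25.5,12.5,1],[-1.1,-2.9,-4.1,-25,-25.5,12.5,1],[-1.1,-2.9,-4.1,-25,-25.5,12.5,1],[-1.1,-2.9,-4.1,-25,-25.5,12.5,1],[0,0,0,0,0,0,1],[0,0,0,0,0,0,1]]'
python3 - <<'E'
from station import r
from h import *
print(r.get_state()["joint_positions"])
shot(r,"wrist","w1")
E
```

```text
t: 1.6
eef_pos: [473.1, 258.4, 179.8]
tcp_rot: [-179.9, 30.2, -161.9]
wrist_force: [0.0, 0.5, 1.0]
width: 85.8
gripper_force: 0.0
[ 27.21785389   9.48973439 119.16338892 -12.64370927  21.92038781
 -70.36754072]
```

View pics/w1.png

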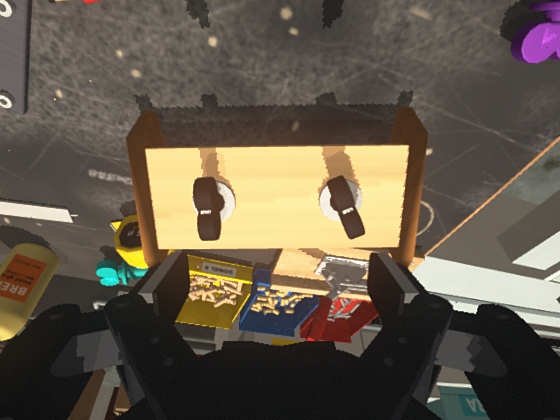

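The wrist view shows the rack face at (147..408, 147..262), with wings at (208,210) and (345,208).

```bash
python3 - <<'E'
from h import *
p,d,c=load("w1"); P=cloud(c,d)
hsv=cv2.cvtColor(p,cv2.COLOR_RGB2HSV); S,V=hsv[...,1].astype(int),hsv[...,2].astype(int)
box=np.zeros(d.shape,bool); box[150:245,152:402]=1
m=box&(S>60)&(V>140)&~np.isnan(P[...,0]); A=P[m]
for _ in range(3):
    cc=A.mean(0); n=np.linalg.svd(A-cc,full_matrices=False)[2][2]; n*=np.sign(n[2]); A=A[abs((A-cc)@n)<3]
yaw=np.degrees(np.arctan2(-n[1],-n[0])); print("n",n.round(3),"tilt",np.degrees(np.arccos(n[2])),"yaw",yaw)
# edges of wood face via minAreaRect in rack coords
B=rack(18.3); wood=(S>60)&(V>120)&(abs((P-cc)@n)<4); wood=cv2.morphologyEx(wood.astype(np.uint8),cv2.MORPH_CLOSE,np.ones((25,25)))
k,l,st,_=cv2.connectedComponentsWithStats(wood); i=1+st[1:,4].argmax(); v,u=np.where(l==i)
Q=onplane(c,np.c_[u,v],cc,n)-cc; q=np.c_[Q@B[:,0],Q@B[:,1]].astype(np.float32); rc=cv2.minAreaRect(q); print("rect",rc)
o=cc+B[:,0]*rc[0][0]+B[:,1]*rc[0][1]; print("mid",o.round(1),"face z66:",(o+B[:,0]*(66-o[2])/.5).round(1))
hgt=(P-cc)@n
for x0,x1 in ((185,240),(315,372)):
    b=np.zeros(d.shape,bool); b[165:245,x0:x1]=1
    mk=b&(V<75)&(hgt>33)&(hgt<46); v,u=np.where(mk); print("n px",mk.sum(),"h",np.percentile(hgt[mk],[5,50,95]).round(1))
    Q=onplane(c,np.c_[u,v],cc+39*n,n)-o; q=np.c_[Q@B[:,0],Q@B[:,1]].astype(np.float32); rc=cv2.minAreaRect(q); print(" rect",[np.round(t,1) for t in rc], "mean",q.mean(0))
    Q=P[mk]-o; print(" cloud mean",(Q@B).mean(0).round(1))
    print(" white",np.round(np.linalg.svd(q-q.mean(0),full_matrices=False)[2][0],3))
E
```

```text
n [-0.472 -0.163  0.866] tilt 29.98257236143874 yaw 19.004860114134857
rect ((3.229999542236328, -1.0194549560546875), (93.17569732666016, 224.91310119628906), 0.6911849975585938)
mid [535.9 276.2  66. ] face z66: [535.9 276.2  66. ]
n px 24 h [33.3 35.  38. ]
 rect [array([  0.3, -57.9]), array([45.3, 12.6]), np.float64(18.3)] mean [  8.114819 -55.95368 ]
 cloud mean [  9.5 -57.   34.9]
 white [0.985 0.174]
n px 43 h [33.4 35.8 38.7]
 rect [array([ 8.7, 58.5]), array([20.4, 12.4]), np.float64(23.6)] mean [ 9.689455 60.34059 ]
 cloud mean [10.8 61.1 36.4]
 white [0.988 0.156]
```

```bash
python3 - <<'E'
from h import *
p,d,c=load("w1")
cv2.imwrite("pics/w1z.png",cv2.resize(p[150:260,170:390,::-1],None,fx=3.6,fy=3.6,interpolation=cv2.INTER_CUBIC))
hsv=cv2.cvtColor(p,cv2.COLOR_RGB2HSV);V=hsv[...,2]
B=rack(19); o=np.array([535.9,276.2,66])
for x0,x1 in ((185,240),(315,372)):
    b=np.zeros(d.shape,bool); b[165:245,x0:x1]=1
    mk=(b&(V<70)).astype(np.uint8); k,l,st,_=cv2.connectedComponentsWithStats(mk); i=1+st[1:,4].argmax(); v,u=np.where(l==i)
    rc=cv2.minAreaRect(np.c_[u,v].astype(np.float32)); print("px",st[i],rc)
    for h in (39,25):
        Q=onplane(c,np.c_[u,v],o+h*B[:,2],B[:,2])-o; q=np.c_[Q@B[:,0],Q@B[:,1]].astype(np.float32); rc=cv2.minAreaRect(q); print(h,[np.round(t,1) for t in rc])
    ww=b&(V>150)&(hsv[...,1]<40); v,u=np.where(ww)
    Q=onplane(c,np.c_[u,v],o+5*B[:,2],B[:,2])-o; print("collar y range",np.percentile(Q@B[:,1],[2,98]).round(1),"x",np.percentile(Q@B[:,0],[2,98]).round(1))
E
```

```text
px [199 214   1   1   1] ((199.0, 214.0), (0.0, 0.0), 0.0)
39 [array([  0.2, -57.7]), array([0., 0.]), np.float64(0.0)]
25 [array([  4.7, -61.7]), array([0., 0.]), np.float64(0.0)]
collar y range [-70.8 -36.8] x [-14.5  15.1]
px [363 231   1   3   3] ((363.0, 232.0), (2.0, 0.0), -90.0)
39 [array([15.8, 67. ]), array([1.6, 0. ]), np.float64(3.9)]
25 [array([21.4, 71. ]), array([1.8, 0. ]), np.float64(3.9)]
collar y range [37.9 72.4] x [-10.7  16.9]
```

View pics/w1z.png

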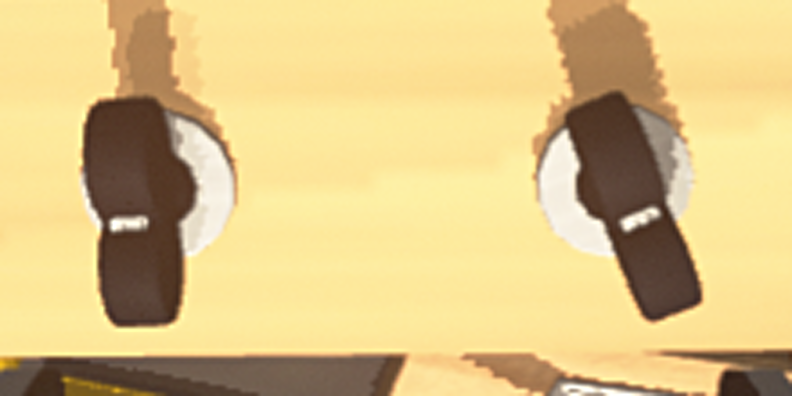

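The zoom shows the stripes marking the wing-top centres at zoom px (128,222) and (641,218). The top edges run from (83,140) to (103,315) on the left wing and from (630,95) to (702,295) on the right.

```bash
python3 - <<'E'
from h import *
from station import r
p,d,c=load("w1"); B=rack(19); o=np.array([535.9,276.2,66])
f=lambda z:np.array([170,150])+(np.array(z)+.5)/3.6-.5
for nm,z in (("L",[(128,222),(83,140),(103,315),(122,98),(138,325)]),("R",[(641,218),(630,95),(702,295),(600,100),(678,312)])):
    Q=(onplane(c,f(z),o+39*B[:,2],B[:,2])-o)@B; q=Q[:,:2]; print(nm,q.round(1).tolist())
    for a,b in ((1,2),(3,4)): e=q[b]-q[a]; print(" ang of wing from rack x (about +z)",np.degrees(np.arctan2(e[1],e[0])).round(1),np.linalg.norm(e).round(1))
E
```

```text
L [[-1.9, -52.8], [-19.6, -60.7], [19.0, -59.9], [-28.3, -51.9], [21.4, -52.5]]
 ang of wing from rack x (about +z) 1.2 38.6
 ang of wing from rack x (about +z) -0.7 49.6
R [[-1.8, 54.4], [-27.8, 50.8], [15.5, 68.3], [-26.9, 44.8], [19.3, 63.4]]
 ang of wing from rack x (about +z) 22.0 46.7
 ang of wing from rack x (about +z) 21.9 49.8
```

```bash
cat >> h.py <<'E'
def down(yaw): return Ro.from_euler("xyz",[180,0,yaw],degrees=True).as_matrix()
E
python3 - <<'E'
from station import r
from h import *
p,R=pose(r.get_state()); plan(p,R,np.array([500,0,225]),down(180),9)
E
```

```text
9 rows: [0.52, 3.34, 1.97, 0.45, -28.83, -5.8]
```

```bash
python3 -m jog '[[0.5,3.3,2,0.5,-29,-6,1],[0.5,3.3,2,0.5,-29,-6,1],[0.5,3.3,2,0.5,-29,-6,1],[0.5,3.3,2,0.5,-29,-6,1],[0.5,3.3,2,0.5,-29,-6,1],[0.5,3.3,2,0.5,-29,-6,1],[0.5,3.3,2,0.5,-29,-6,1],[0.5,3.3,2,0.5,-29,-6,1],[0.5,3.3,2,0.5,-29,-6,1],[0,0,0,0,0,0,1],[0,0,0,0,0,0,1]]'
python3 - <<'E'
from station import r
from h import *
print(r.get_state()["joint_positions"].round(1))
p,d,c=shot(r,"wrist","n1"); u,v=proj(c,[495,0,70])[0]; print(u,v)
u,v=int(u),int(v); cv2.imwrite("pics/n1z.png",cv2.resize(p[max(v-75,0):v+75,max(u-100,0):u+100,::-1],None,fx=4,fy=4,interpolation=cv2.INTER_CUBIC)); print(max(u-100,0),max(v-75,0))
E
```

```text
t: 3.02
eef_pos: [498.9, -0.7, 225.8]
tcp_rot: [179.7, 0.3, 179.9]
wrist_force: [0.0, 0.1, 0.6]
width: 85.6
gripper_force: 0.0
[ -5.2  12.6  97.4   0.4  69.8 -95.2]
278.81787052669114 188.82830144327136
178 113
```

View pics/n1z.png

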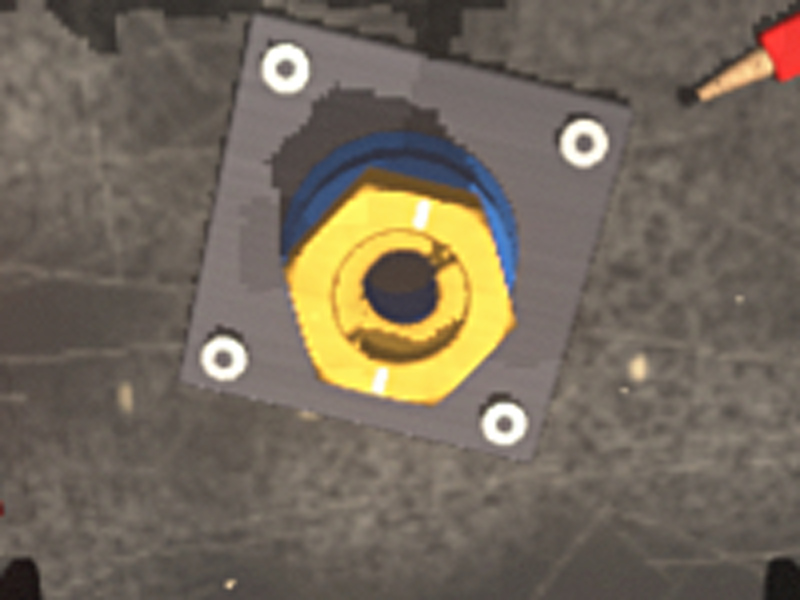

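The nut view shows the white marks at zoom px (422,214) and (380,381), with the bore rim centred near (400,295).

```bash
python3 - <<'E'
from h import *
p,d,c=load("n1"); f=lambda z:np.array([178,113])+(np.array(z)+.5)/4-.5
Q=onplane(c,f([(422,214),(380,381),(400,295),(401,297)]),[0,0,70],[0,0,1]); print(Q.round(1).tolist()); e=Q[0]-Q[1]; print("mark dir",np.degrees(np.arctan2(e[1],e[0])),np.linalg.norm(e))
P=cloud(c,d); m=(abs(P[...,2]-70)<4)&(abs(P[...,0]-490)<50)&(abs(P[...,1])<50); print("top z",np.median(P[...,2][m]),m.sum())
hx=f([(370,184),(476,207),(515,322),(434,404),(322,378),(288,265)]);q=onplane(c,hx,[0,0,70],[0,0,1]); print("hex",q.round(1).tolist(),q.mean(0))
q=onplane(c,f([(253,13),(632,108),(530,461),(182,382)]),[0,0,6],[0,0,1]); print("base",q.round(1).tolist(),q.mean(0))
b=onplane(c,f([(285,68),(583,143),(504,424),(223,358)]),[0,0,8],[0,0,1]); print("bolts",b.mean(0)); e=b[1]-b[0];print(np.degrees(np.arctan2(e[1],e[0])))
# trays from scene
for n in ("scene","side"):
    from station import r
    z=np.load(f"pics/{n}0.npz"); p,d=z["p"],z["d"]; cc=r.get_calibration(n); P=cloud(cc,d); hsv=cv2.cvtColor(p,cv2.COLOR_RGB2HSV); H,S=hsv[...,0],hsv[...,1]
    for nm,m in (("red",((H<6)|(H>174))&(S>150)),("green",(H>50)&(H<80)&(S>120))):
        m=m&(P[...,0]>340)&(P[...,0]<660)&(P[...,1]<-60)&(P[...,1]>-480)&(P[...,2]>40)&(P[...,2]<58)
        v,u=np.where(m); q=onplane(cc,np.c_[u,v],[0,0,50],[0,0,1])[:,:2].astype(np.float32); print(n,nm,len(q),[np.round(t,1) for t in cv2.minAreaRect(q)])
E
```

```text
[[473.3, 4.0, 70.0], [513.9, -6.0, 70.0], [492.6, -1.1, 70.0], [493.1, -0.9, 70.0]]
mark dir 166.124227897882 41.814716342567635
top z 69.96159045715768 1665
hex [[466.3, -8.0, 70.0], [471.7, 16.6, 70.0], [499.3, 26.3, 70.0], [519.8, 7.1, 70.0], [513.1, -20.0, 70.0], [485.3, -27.5, 70.0]] [492.5804464   -0.92168616  70.        ]
base [[428.1, -41.1, 6.0], [453.8, 64.1, 6.0], [559.0, 38.4, 6.0], [533.7, -65.8, 6.0]] [493.64551182  -1.10040906   6.        ]
bolts [494.55382756  -1.2659062    8.        ]
76.04619571058362
scene red 402 [array([ 497.4, -202.9]), array([179.8, 140. ]), np.float64(4.8)]
scene green 495 [array([ 442.2, -385.6]), array([140., 175.]), np.float64(87.4)]
side red 284 [array([ 502.5, -184.9]), array([167.6, 159.7]), np.float64(5.1)]
side green 178 [array([ 447.7, -371.9]), array([157.6, 165.9]), np.float64(88.1)]
```

```bash
python3 - <<'E'
from station import r
from h import *
p,R=pose(r.get_state()); B=rack(19); o=np.array([535.9,276.2,66]); T=B@np.diag([-1,1,-1])
a=o+B@[-2,-53,105]; print(a,o+B@[-2,-53,32]); plan(p,R,a,T,8)
E
```

```text
[501.87770075 208.4312868  155.9326674 ] [536.38912876 220.31452444  92.71281292]
8 rows: [-0.59, -3.67, -2.34, -1.97, 25.63, 10.01]
```

```bash
python3 -m jog '[[-0.6,-3.7,-2.3,-2,25.6,10,0.4],[-0.6,-3.7,-2.3,-2,25.6,10,0.4],[-0.6,-3.7,-2.3,-2,25.6,10,0.4],[-0.6,-3.7,-2.3,-2,25.6,10,0.4],[-0.6,-3.7,-2.3,-2,25.6,10,0.4],[-0.6,-3.7,-2.3,-2,25.6,10,0.4],[-0.6,-3.7,-2.3,-2,25.6,10,0.4],[-0.6,-3.7,-2.3,-2,25.6,10,0.4],[0,0,0,0,0,0,0.4],[0,0,0,0,0,0,0.4]]'
python3 - <<'E'
from station import r
from h import *
s=r.get_state();p,R=pose(s); B=rack(19); o=np.array([535.9,276.2,66]); T=B@np.diag([-1,1,-1])
print(s["joint_positions"].round(1),(B.T@(p-o)).round(1)); plan(p,R,o+B@[-2,-53,32],T,3)
E
```

```text
t: 4.32
eef_pos: [503.7, 207.4, 156.8]
tcp_rot: [179.9, 30.3, -161.4]
wrist_force: [1.0, 0.0, -0.4]
width: 59.6
gripper_force: 0.0
[ 17.5  12.  120.9   2.3  16.9 -93.1] [ -0.4 -54.6 105.1]
3 rows: [-0.03, 0.09, -0.11, 0.62, 0.55, 24.36]
```

```bash
python3 -m jog '[[0,0,0,0.6,0.6,24.4,0.4],[0,0,0,0.6,0.6,24.4,0.4],[0,0,0,0.6,0.6,24.4,0.4],[0,0,0,0,0,0,0.4],[0,0,0,0,0,0,-1],[0,0,0,0,0,0,-1],[0,0,0,0,0,0,-1],[0,0,0,0,0,0,-1],[0,0,0,0,0,0,-1]]' 60
python3 - <<'E'
from station import r
from h import *
s=r.get_state();p,R=pose(s); B=rack(19); o=np.array([535.9,276.2,66])
print(s["joint_positions"].round(1),(B.T@(p-o)).round(1),s["width"])
E
```

```text
t: 5.45
eef_pos: [536.9, 219.8, 93.5]
tcp_rot: [179.9, 30.4, -161.4]
wrist_force: [-3.6, -3.3, 6.4]
width: 13.1
gripper_force: 58.8
[ 17.8  21.2 121.4   3.8   7.  -94.4] [ -1.3 -53.6  32.5] 13.094076743927966
```

```bash
python3 -m jog '[[0,0,0,0,0,-8,-1],[0,0,0,0,0,-18,-1],[0,0,0,0,0,-20,-1],[0,0,0,0,0,-20,-1],[0,0,0,0,0,-8,-1]]' 60
python3 - <<'E'
from station import r
from h import *
s=r.get_state();p,R=pose(s); print(s["joint_positions"].round(1),s["width"]); plan(p,R,np.array([493,-1,185]),down(170),10)
E
```

```text
t: 6.08
eef_pos: [500.7, 207.8, 157.2]
tcp_rot: [179.9, 30.3, -161.4]
wrist_force: [0.4, 0.7, -1.4]
width: 12.9
gripper_force: 58.7
[ 17.7  11.7 121.2   1.8  16.8 -92.4] 12.858060903371591
10 rows: [0.76, 2.96, 2.79, 1.85, -20.77, -3.99]
```

```bash
python3 -m jog '[[0.76,2.96,2.8,1.9,-20.8,-4,-1],[0.76,2.96,2.8,1.9,-20.8,-4,-1],[0.76,2.96,2.8,1.9,-20.8,-4,-1],[0.76,2.96,2.8,1.9,-20.8,-4,-1],[0.76,2.96,2.8,1.9,-20.8,-4,-1],[0.76,2.96,2.8,1.9,-20.8,-4,-1],[0.76,2.96,2.8,1.9,-20.8,-4,-1],[0.76,2.96,2.8,1.9,-20.8,-4,-1],[0.76,2.96,2.8,1.9,-20.8,-4,-1],[0.76,2.96,2.8,1.9,-20.8,-4,-1],[0,0,0,0,0,0,-1],[0,0,0,0,0,0,-1]]'
python3 - <<'E'
from station import r
from h import *
s=r.get_state();p,R=pose(s); print(s["joint_positions"].round(1),s["width"]); plan(p,R,np.array([493,-1,170]),down(170),2)
p,d,c=shot(r,"wrist","n2"); print(proj(c,[493,-1,70]),proj(c,[493,-1,107]))
cv2.imwrite("pics/n2z.png",cv2.resize(p[100:420,80:480,::-1],None,fx=1.8,fy=1.8))
E
```

```text
t: 7.58
eef_pos: [493.0, -0.8, 183.5]
tcp_rot: [179.9, -0.0, 169.9]
wrist_force: [1.2, 1.1, -1.3]
width: 13.1
gripper_force: 58.8
[-5.100e+00  1.480e+01  1.013e+02  1.000e-01  6.390e+01 -8.500e+01] 13.090642401835488
2 rows: [0.04, -0.0, -0.03, -0.05, -0.12, 6.73]
[[278.7384149  206.19734192]] [[278.85324717 221.07979201]]
```

View pics/n2z.png

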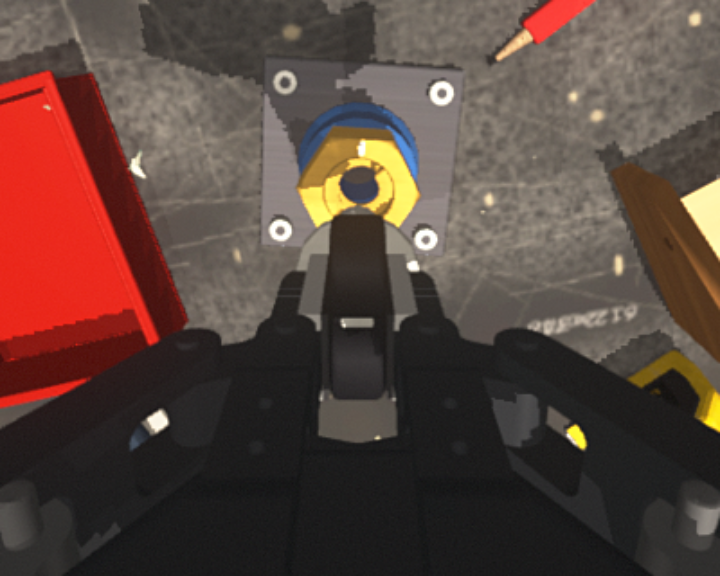

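The view shows the screw held upright: stripe at zoom px (358,322), in line with the bore at (359,185).

```bash
python3 - <<'E'
from station import r
from h import *
p,d,c=load("n2"); s=r.get_state(); P0,R=pose(s)
print(proj(c,P0+R@[0,0,-7]),"seen 278.9,278.9")
q=onplane(c,[[278.9,278.9],[80+358/1.8,100+206/1.8]],[0,0,P0[2]+7],[0,0,1]); print("stripe tool", ((q[0]-P0)@R).round(1))
q=onplane(c,[[80+358/1.8,100+206/1.8]],[0,0,P0[2]-27.5],[0,0,1]); print("collar front edge tool x (19?)", ((q[0]-P0)@R).round(1))
E
python3 -m jog '[[0,0,0,0,0,20,-1],[0,0,0,0,0,20,-1],[0,0,0,0,0,10,-1],[0,0,0,0,0,0,-1]]'
```

```text
[[280.20252424 283.30998856]] seen 278.9,278.9
stripe tool [ 2.2 -0.6 -7. ]
collar front edge tool x (19?) [20.4 -0.6 27.5]
t: 8.12
eef_pos: [492.5, -0.6, 133.3]
tcp_rot: [179.9, -0.1, 170.0]
wrist_force: [0.8, 0.9, -2.3]
width: 12.9
gripper_force: 58.8
```

```bash
python3 -m jog '[[0,0,0,-1,0.3,8,-1],[0,0,0,0,0,8,-1],[0,0,0,0,0,5,-1],[0,0,0,0,0,0,-1],[0,0,0,0,0,0,-1]]'
```

```text
t: 8.75
eef_pos: [494.2, -0.9, 112.9]
tcp_rot: [179.9, -0.0, 169.9]
wrist_force: [-0.9, -0.3, -2.9]
width: 13.1
gripper_force: 58.8
```

```bash
python3 -m jog '[[0,0,0,0,0,2,-1],[0,0,0,0,0,1.5,-1],[0,0,0,0,0,0,-1],[0,0,0,0,0,0,-1]]'; python3 -c "
from station import r;s=r.get_state();print(s['eef_pos'],s['wrist_force'],s['torque'])"
```

```text
t: 9.25
eef_pos: [494.3, -0.9, 110.2]
tcp_rot: [179.9, 0.0, 169.9]
wrist_force: [-2.5, 1.5, 5.1]
width: 13.1
gripper_force: 59.8
[494.29933741  -0.85219594 110.18324645] [-2.45516881  1.4837349   5.1075922 ] [ 0.25015355  0.64001336 -0.02673978]
```

```bash
python3 -m jog '[[0,0,8,0,0,0.6,-1],[0,0,8,0,0,0.7,-1],[0,0,8,0,0,0.7,-1],[0,0,8,0,0,0.7,-1],[0,0,0,0,0,0,-1],[0,0,0,0,0,0,-1]]'; python3 -c "
from station import r;s=r.get_state();print(s['eef_pos'],s['wrist_force'],s['torque'])"
```

```text
t: 10.0
eef_pos: [494.4, -0.3, 107.5]
tcp_rot: [179.9, -0.0, 137.9]
wrist_force: [-3.0, 3.2, 5.1]
width: 12.7
gripper_force: 59.9
[ 4.94421794e+02 -2.80563398e-01  1.07521324e+02] [-2.99005174  3.16081275  5.13378706] [ 0.60103514  0.56953928 -0.04696078]
```

```bash
python3 -m jog '[[0,0,6,0,0,0.5,-1],[0,0,6,0,0,0.5,-1],[0,0,6,0,0,0.5,-1],[0,0,6,0,0,0.5,-1],[0,0,0,0,0,0,-1],[0,0,0,0,0,0,-1]]'; python3 -c "
from station import r;s=r.get_state();print(s['eef_pos'],s['wrist_force'],s['torque'])"
```

```text
t: 10.75
eef_pos: [494.8, -0.1, 105.6]
tcp_rot: [179.8, -0.1, 113.9]
wrist_force: [-2.1, 3.8, 4.8]
width: 12.8
gripper_force: 59.9
[ 4.94797063e+02 -5.32413715e-02  1.05580613e+02] [-2.09366444  3.75080942  4.83864453] [ 0.77344526  0.43012379 -0.05100884]
```

```bash
python3 -m jog '[[0,0,6,0,0,0.5,-1],[0,0,6,0,0,0.5,-1],[0,0,5,0,0,0.4,-1],[0,0,0,0,0,0,-1],[0,0,0,0,0,0,-1]]'; python3 -c "
from station import r;s=r.get_state();print(s['eef_pos'],s['wrist_force'],s['torque'],s['width'])"
```

```text
t: 11.38
eef_pos: [495.0, -0.1, 104.1]
tcp_rot: [179.9, -0.1, 97.0]
wrist_force: [-2.4, 3.9, 6.1]
width: 12.9
gripper_force: 59.9
[ 4.95017067e+02 -1.09781380e-01  1.04097870e+02] [-2.38093647  3.9481082   6.11284759] [ 0.82244711  0.38019054 -0.02953622] 12.85442089648604
```

```bash
python3 -m jog '[[0,0,5,0,0,0.4,-1],[0,0,4,0,0,0.4,-1],[0,0,3,0,0,0.3,-1],[0,0,0,0,0,0,-1],[0,0,0,0,0,0,-1]]'; python3 - <<'E'
from station import r
from h import *
s=r.get_state();print(s['eef_pos'],s['wrist_force'],s['torque'],s['width'])
p,d,c=shot(r,"wrist","n3"); cv2.imwrite("pics/n3z.png",cv2.resize(p[120:330,150:410,::-1],None,fx=2.6,fy=2.6))
E
```

```text
t: 12.0
eef_pos: [495.4, -0.1, 103.2]
tcp_rot: [179.8, -0.2, 85.0]
wrist_force: [-1.3, 4.5, 6.5]
width: 12.6
gripper_force: 60.1
[ 4.95352101e+02 -1.21796128e-01  1.03210071e+02] [-1.26536272  4.51916125  6.45849035] [0.90532205 0.28120065 0.02557993] 12.647121858825184
```

View pics/n3z.png

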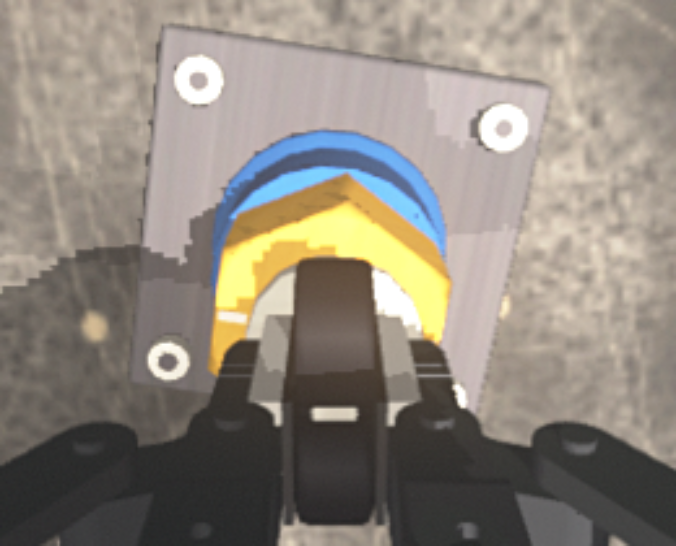

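```bash
python3 -m jog '[[0,0,3,0,0,0.5,-1],[0,0,3,0,0,0.4,-1],[0,0,0,0,0,0,-1],[0,0,0,0,0,0,-1]]'; python3 - <<'E'
from station import r
from h import *
s=r.get_state();print(s['eef_pos'],s['wrist_force'],s['torque'],s['width'])
E
```

```text
t: 12.55
eef_pos: [495.8, 0.2, 103.1]
tcp_rot: [179.8, -0.2, 79.0]
wrist_force: [-3.0, 6.4, 13.0]
width: 13.2
gripper_force: 60.9
[4.95809498e+02 2.01869596e-01 1.03080500e+02] [-2.99188602  6.38132492 13.04656654] [1.13977053 0.48608086 0.11261759] 13.215930076370698
```

```bash
python3 -m jog '[[0,0,-8,0,0,-1.2,-1],[0,0,-10,0,0,-0.8,-1],[0,0,-10,0,0,-0.8,-1],[0,0,-10,0,0,-0.8,-1],[0,0,-10,0,0,-0.8,-1],[0,0,-10,0,0,-0.8,-1],[0,0,-10,0,0,-0.8,-1],[0,0,-10,0,0,-0.8,-1],[0,0,-10,0,0,-0.8,-1],[0,0,-5,0,0,-0.4,-1],[0,0,0,0,0,0,-1]]'; python3 - <<'E'
from station import r
s=r.get_state();print(s['eef_pos'],s['wrist_force'],s['torque'],s['width'])
E
```

```text
t: 13.92
eef_pos: [492.9, -0.7, 109.8]
tcp_rot: [179.9, -0.1, 172.1]
wrist_force: [-3.6, 2.1, 6.3]
width: 13.0
gripper_force: 60.2
[492.94634643  -0.73126081 109.77865016] [-3.55103     2.13013043  6.27403165] [ 0.39404002  1.01754275 -0.02246581] 13.026407646351176
```

L seated: z stopped at 103.1, turned 85° and more, and the torque rose only at the end. It is sound, so it goes to green. Now I lift it and look at the trays.

```bash
python3 -m jog '[[0,0,0,0,0,-15,-1],[0,0,0,0,0,-25,-1],[0,0,0,0,0,-30,-1],[0,0,0,0,0,-30,-1]]'; python3 - <<'E'
from station import r
from h import *
s=r.get_state();p,R=pose(s);print(s["width"]); plan(p,R,[440,-340,220],down(140),10)
E
```

```text
t: 14.42
eef_pos: [494.8, -1.6, 210.1]
tcp_rot: [180.0, 0.1, 172.0]
wrist_force: [1.0, 0.1, -1.5]
width: 12.9
gripper_force: 58.8
12.926120704915979
10 rows: [0.0, 0.01, 3.2, -7.93, -33.81, -0.99]
```

```bash
python3 -m jog '[[0,0,3.2,-8,-34,-1,-1],[0,0,3.2,-8,-34,-1,-1],[0,0,3.2,-8,-34,-1,-1],[0,0,3.2,-8,-34,-1,-1],[0,0,3.2,-8,-34,-1,-1],[0,0,3.2,-8,-34,-1,-1],[0,0,3.2,-8,-34,-1,-1],[0,0,3.2,-8,-34,-1,-1],[0,0,3.2,-8,-34,-1,-1],[0,0,3.2,-8,-34,-1,-1],[0,0,0,0,0,0,-1]]'; python3 - <<'E'
from station import r
from h import *
s=r.get_state();P0,R=pose(s);print(s["joint_positions"].round(1))
p,d,c=shot(r,"wrist","t1"); P=cloud(c,d); hsv=cv2.cvtColor(p,cv2.COLOR_RGB2HSV); H,S=hsv[...,0],hsv[...,1]
for nm,m in (("red",((H<6)|(H>174))&(S>120)),("green",(H>50)&(H<80)&(S>100))):
    for lo,hi,z in ((46,54,50),(-2,6,3)):
        k=m&(P[...,2]>lo)&(P[...,2]<hi)&(P[...,1]<-60)
        v,u=np.where(k); q=onplane(c,np.c_[u,v],[0,0,z],[0,0,1])[:,:2].astype(np.float32)
        if len(q)>20: print(nm,z,len(q),[np.round(t,1) for t in cv2.minAreaRect(q)],u.min(),u.max(),v.min(),v.max())
E
```

```text
t: 15.8
eef_pos: [438.3, -344.5, 218.9]
tcp_rot: [-180.0, 0.1, 139.8]
wrist_force: [0.1, 0.6, -2.4]
width: 12.9
gripper_force: 59.0
[-42.5  17.6  91.1  -0.   71.2 -92.3]
red 50 4839 [array([ 503.2, -196.9]), array([168.6, 138. ]), np.float64(4.8)] 330 542 21 246
red 3 14425 [array([ 520.6, -180.9]), array([199.9, 160.6]), np.float64(4.9)] 328 541 40 245
green 50 3060 [array([ 448. , -380.4]), array([137.8, 167.5]), np.float64(87.9)] 155 358 110 276
green 3 10298 [array([ 458.2, -393.3]), array([159.9, 194.1]), np.float64(87.8)] 155 359 120 270
```

View pics/t1.png

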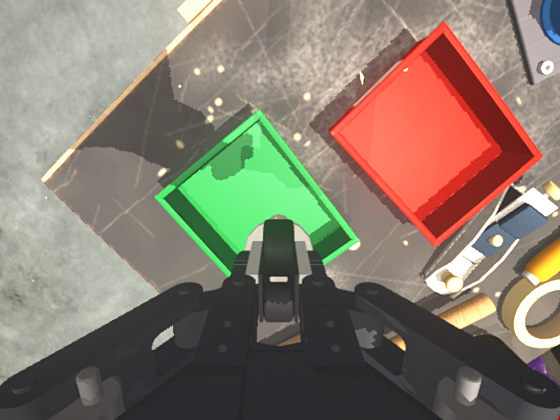

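The view shows the green tray with rim corners at (260,112), (155,197) and (357,245), and the red tray centred near (435,135). The screw is held over green.

```bash
python3 - <<'E'
from station import r
from h import *
s=r.get_state();P0,R=pose(s); T=down(140)@Ro.from_euler("y",45,degrees=True).as_matrix(); t=np.array([461,-391,66.]); print(T.round(2))
plan(P0,R,t+[0,0,70],T,7); plan(t+[0,0,70],T,t,T,3)
E
```

```text
[[-0.54  0.64 -0.54]
 [ 0.45  0.77  0.45]
 [ 0.71  0.   -0.71]]
7 rows: [0.01, 6.43, -0.02, -10.66, -3.2, 9.12]
3 rows: [0.0, 0.0, 0.0, -16.5, -0.0, 16.5]
```

```bash
python3 -m jog '[[0,6.4,0,-10.7,-3.2,9.1,-1],[0,6.4,0,-10.7,-3.2,9.1,-1],[0,6.4,0,-10.7,-3.2,9.1,-1],[0,6.4,0,-10.7,-3.2,9.1,-1],[0,6.4,0,-10.7,-3.2,9.1,-1],[0,6.4,0,-10.7,-3.2,9.1,-1],[0,6.4,0,-10.7,-3.2,9.1,-1],[0,0,0,0,0,0,-1]]'; python3 -c "
from station import r;s=r.get_state();print(s['joint_positions'].round(1))"
```

```text
t: 16.85
eef_pos: [462.2, -389.1, 131.2]
tcp_rot: [179.9, -45.1, 140.1]
wrist_force: [-0.3, 1.4, -2.0]
width: 12.8
gripper_force: 59.2
[-42.9  49.4  58.7  -2.3 117.  -93.2]
```

```bash
python3 -m jog '[[0,0,0,-15,0,15,-1],[0,0,0,-15,0,15,-1],[0,0,0,-15,0,15,-1],[0,0,0,0,0,0,-1],[0,0,0,0,0,0,-1]]'; python3 -m jog '[[0,0,0,0,0,0,-0.2],[0,0,0,0,0,0,-0.2],[0,0,0,0,0,0,0.1],[0,0,0,0,0,0,0.1],[0,0,0,0,0,-20,0.1],[0,0,0,0,0,-30,0.1],[0,0,0,0,0,-40,0.1],[0,0,0,0,0,-30,0.1]]'; python3 - <<'E'
from station import r
from h import *
s=r.get_state();P0,R=pose(s); print(s["joint_positions"].round(1))
p,d,c=shot(r,"scene","s2"); cv2.imwrite("pics/s2z.png",cv2.resize(p[170:340,170:430,::-1],None,fx=3,fy=3,interpolation=cv2.INTER_CUBIC))
B=rack(19); o=np.array([535.9,276.2,66]); A=B@np.diag([-1,1,-1]); A=Ro.from_rotvec(B[:,2]*np.radians(22)).as_matrix()@A
a=o+B@[-2,54.5,105]; print(a); plan(P0,R,[470,-100,230],down(160),12); plan([470,-100,230],down(160),a,A,12)
E
```

```text
t: 17.48
eef_pos: [461.9, -389.9, 73.1]
tcp_rot: [179.9, -44.8, 140.0]
wrist_force: [0.5, -0.9, -1.9]
width: 12.7
gripper_force: 59.2
t: 18.48
eef_pos: [527.3, -445.0, 159.0]
tcp_rot: [179.9, -44.8, 140.0]
wrist_force: [1.1, -0.0, -0.5]
width: 47.2
gripper_force: 0.0
[-42.7  55.5  40.   -2.4 129.2 -93.4]
[466.87912415 310.07453368 155.9326674 ]
12 rows: [0.66, -3.69, -1.58, 19.99, 22.59, 2.94]
12 rows: [-0.39, -2.59, -4.96, -2.86, 35.51, 5.51]
```

View pics/s2z.png

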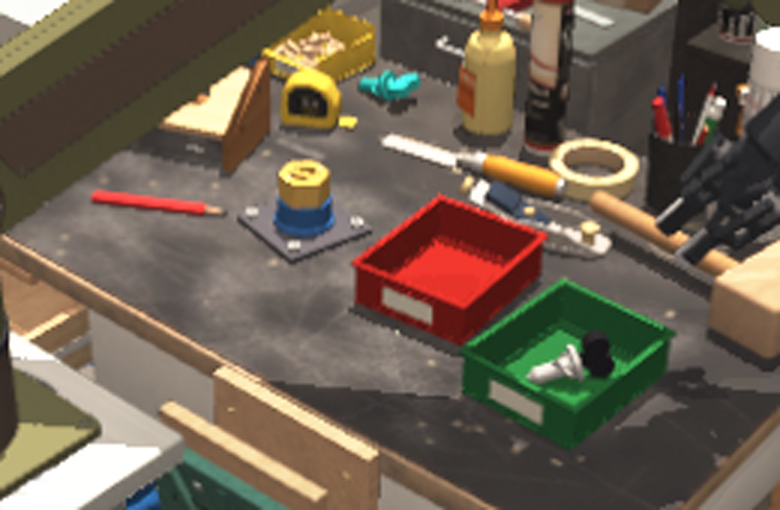

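The screw lies inside the green tray, at zoom px (570,363).

```bash
python3 -m jog '[[0.7,-3.7,-1.6,20,22.6,3,0.4],[0.7,-3.7,-1.6,20,22.6,3,0.4],[0.7,-3.7,-1.6,20,22.6,3,0.4],[0.7,-3.7,-1.6,20,22.6,3,0.4],[0.7,-3.7,-1.6,20,22.6,3,0.4],[0.7,-3.7,-1.6,20,22.6,3,0.4],[0.7,-3.7,-1.6,20,22.6,3,0.4],[0.7,-3.7,-1.6,20,22.6,3,0.4],[0.7,-3.7,-1.6,20,22.6,3,0.4],[0.7,-3.7,-1.6,20,22.6,3,0.4],[0.7,-3.7,-1.6,20,22.6,3,0.4],[0.7,-3.7,-1.6,20,22.6,3,0.4]]'
cat >> h.py <<'E'
B=rack(19); o=np.array([535.9,276.2,66]); A=Ro.from_rotvec(B[:,2]*np.radians(22)).as_matrix()@B@np.diag([-1,1,-1])
E
python3 - <<'E'
from station import r
from h import *
P0,R=pose(r.get_state()); plan(P0,R,o+B@[-3.5,54,105],A,12)
E
```

```text
t: 20.02
eef_pos: [466.8, -98.0, 227.4]
tcp_rot: [-179.6, 0.1, 160.4]
wrist_force: [0.8, -0.3, 0.6]
width: 59.9
gripper_force: 0.0
12 rows: [-0.41, -2.6, -4.92, -3.2, 35.23, 5.29]
```

```bash
python3 -m jog '[[-0.4,-2.6,-4.9,-3.2,35.2,5.3,0.4],[-0.4,-2.6,-4.9,-3.2,35.2,5.3,0.4],[-0.4,-2.6,-4.9,-3.2,35.2,5.3,0.4],[-0.4,-2.6,-4.9,-3.2,35.2,5.3,0.4],[-0.4,-2.6,-4.9,-3.2,35.2,5.3,0.4],[-0.4,-2.6,-4.9,-3.2,35.2,5.3,0.4],[-0.4,-2.6,-4.9,-3.2,35.2,5.3,0.4],[-0.4,-2.6,-4.9,-3.2,35.2,5.3,0.4],[-0.4,-2.6,-4.9,-3.2,35.2,5.3,0.4],[-0.4,-2.6,-4.9,-3.2,35.2,5.3,0.4],[-0.4,-2.6,-4.9,-3.2,35.2,5.3,0.4],[-0.4,-2.6,-4.9,-3.2,35.2,5.3,0.4]]'
python3 -m jog '[[0,0,0,0,0,0,0.4]]' >/dev/null
python3 - <<'E'
from station import r
from h import *
s=r.get_state();P0,R=pose(s);print(s["joint_positions"].round(1),(B.T@(P0-o)).round(1)); plan(P0,R,o+B@[-3.5,54,32],A,4)
E
```

```text
t: 21.52
eef_pos: [466.9, 308.7, 155.0]
tcp_rot: [-167.8, 27.6, -136.1]
wrist_force: [0.6, -1.1, -0.4]
width: 59.6
gripper_force: 0.0
[ 33.9  13.7 118.4 -21.8  20.3 -78.4] [ -5.2  53.3 104.1]
4 rows: [0.0, -0.07, -0.01, -0.52, -0.0, 18.02]
```

```bash
python3 -m jog '[[0,0,0,-0.5,0,18,0.4],[0,0,0,-0.5,0,18,0.4],[0,0,0,-0.5,0,18,0.4],[0,0,0,-0.5,0,18,0.4],[0,0,0,0,0,0,0.4],[0,0,0,0,0,0,-1],[0,0,0,0,0,0,-1],[0,0,0,0,0,0,-1],[0,0,0,0,0,0,-1],[0,0,0,0,0,0,-1]]' 60
python3 - <<'E'
from station import r
from h import *
s=r.get_state();P0,R=pose(s);print(s["joint_positions"].round(1),(B.T@(P0-o)).round(1)); plan(P0,R,o+B@[-3.5,54,32],A,4)
E
```

```text
t: 22.9
eef_pos: [503.1, 320.6, 94.5]
tcp_rot: [-167.8, 27.6, -136.3]
wrist_force: [-4.3, -1.0, 7.1]
width: 13.1
gripper_force: 58.9
[ 32.5  22.2 118.2 -33.9  12.3 -66.7] [-0.1 52.7 33. ]
4 rows: [-0.03, -0.02, -0.07, 0.67, 0.63, 0.25]
```

```bash
python3 -m jog '[[0,0,0,0,0,-8,-1],[0,0,0,0,0,-18,-1],[0,0,0,0,0,-20,-1],[0,0,0,0,0,-20,-1],[0,0,0,0,0,-8,-1]]' 60
python3 - <<'E'
from station import r
from h import *
s=r.get_state();p,R=pose(s); print(s["width"]); plan(p,R,np.array([493,-1,190]),down(170),12)
d=Ro.from_euler
E
```

```text
t: 23.52
eef_pos: [467.6, 308.5, 158.7]
tcp_rot: [-167.8, 27.6, -136.3]
wrist_force: [-0.0, -1.9, -1.1]
width: 12.7
gripper_force: 58.9
12.748926854361633
12 rows: [0.15, 2.57, 4.12, 4.98, -26.18, -2.32]
```

```bash
python3 -m jog '[[0,0,0,0,0,-25,-1],[0.15,2.6,4.1,5,-26.2,-0.3,-1],[0.15,2.6,4.1,5,-26.2,-0.3,-1],[0.15,2.6,4.1,5,-26.2,-0.3,-1],[0.15,2.6,4.1,5,-26.2,-0.3,-1],[0.15,2.6,4.1,5,-26.2,-0.3,-1],[0.15,2.6,4.1,5,-26.2,-0.3,-1],[0.15,2.6,4.1,5,-26.2,-0.3,-1],[0.15,2.6,4.1,5,-26.2,-0.3,-1],[0.15,2.6,4.1,5,-26.2,-0.3,-1],[0.15,2.6,4.1,5,-26.2,-0.3,-1],[0.15,2.6,4.1,5,-26.2,-0.3,-1]]'
python3 - <<'E'
from station import r
from h import *
s=r.get_state();p,R=pose(s); print(s["joint_positions"].round(1)); plan(p,R,np.array([493,-1,190]),down(170),1)
E
```

```text
t: 25.02
eef_pos: [496.5, 20.9, 188.0]
tcp_rot: [-179.9, 2.2, 174.3]
wrist_force: [0.2, 0.8, -1.9]
width: 12.6
gripper_force: 58.9
[ -2.3  13.8 102.   -0.3  62.  -86.4]
1 rows: [-0.04, 2.21, 4.25, 1.22, -22.19, -2.05]
```

```bash
python3 -m jog '[[0,2.2,4.2,1.2,-22.2,-2,-1],[0,0,0,0,0,0,-1],[0,0,0,0,0,0,-1]]'
python3 - <<'E'
from station import r
from h import *
s=r.get_state();P0,R=pose(s); p,d,c=shot(r,"wrist","n4"); hsv=cv2.cvtColor(p,cv2.COLOR_RGB2HSV)
e=proj(c,P0+R@[0,0,-6])[0].astype(int); print(e)
for f in ("n2","n4"):
    p,_,_=load(f); hsv=cv2.cvtColor(p,cv2.COLOR_RGB2HSV)
    m=np.zeros(p.shape[:2],np.uint8); m[e[1]-20:e[1]+20,e[0]-16:e[0]+16]=1; m=((m>0)&(hsv[...,1]<60)&(hsv[...,2]>110)).astype(np.uint8)
    k,l,st,ce=cv2.connectedComponentsWithStats(m); print(f,st[1:].tolist(),ce[1:].round(1).tolist())
    for q in ce[1:]: print(((onplane(c,[q],P0+R@[0,0,-6],[0,0,1])[0]-P0)@R).round(1))
plan(P0,R,np.array([493,-1,140]),down(170),2); print(s["joint_positions"].round(1))
E
```

```text
t: 25.4
eef_pos: [492.9, 0.2, 189.9]
tcp_rot: [-180.0, 0.1, 170.2]
wrist_force: [-0.5, 1.0, -2.7]
width: 13.4
gripper_force: 59.0
[279 282]
n2 [[269, 277, 18, 5, 88]] [[277.5, 279.0]]
[ 1.8 -1.  -6. ]
n4 [[269, 276, 18, 5, 81]] [[277.7, 277.9]]
[ 2.3 -0.9 -6. ]
2 rows: [-0.0, 0.05, 0.1, -0.12, -0.59, 24.96]
[ -4.9  14.3 100.9  -0.   64.7 -85.1]
```

```bash
python3 -m jog '[[0,0,0,-1.4,-1,20,-1],[0,0,0,0,0,20,-1],[0,0,0,0,0,15,-1],[0,0,0,0,0,10,-1],[0,0,0,0,0,9,-1],[0,0,0,0,0,0,-1],[0,0,0,0,0,0,-1]]'
```

```text
t: 26.32
eef_pos: [493.9, -1.1, 116.3]
tcp_rot: [-180.0, 0.0, 170.2]
wrist_force: [-1.3, 1.8, -2.3]
width: 12.9
gripper_force: 58.8
```

```bash
python3 -m jog '[[0,0,0,0,0,2,-1],[0,0,0,0,0,2,-1],[0,0,0,0,0,1,-1],[0,0,0,0,0,0,-1],[0,0,0,0,0,0,-1]]'; python3 -c "
from station import r;s=r.get_state();print(s['eef_pos'],s['wrist_force'],s['torque'])"
```

```text
t: 26.95
eef_pos: [493.9, -1.2, 111.2]
tcp_rot: [-180.0, 0.0, 170.2]
wrist_force: [-4.0, 3.9, 0.7]
width: 13.0
gripper_force: 59.3
[493.94912944  -1.20093409 111.18417001] [-3.97741472  3.91294835  0.70186887] [0.7391561  0.77697684 0.02102153]
```

```bash
python3 -m jog '[[0,0,0,0,0,0.8,-1],[0,0,8,0,0,0.6,-1],[0,0,8,0,0,0.7,-1],[0,0,8,0,0,0.7,-1],[0,0,8,0,0,0.7,-1],[0,0,0,0,0,0,-1],[0,0,0,0,0,0,-1]]'; python3 -c "
from station import r;s=r.get_state();print(s['eef_pos'],s['wrist_force'],s['torque'])"
```

```text
t: 27.82
eef_pos: [494.2, -0.6, 108.0]
tcp_rot: [179.9, 0.0, 138.1]
wrist_force: [-3.9, 5.9, 3.4]
width: 12.6
gripper_force: 59.7
[494.22949599  -0.56045805 108.01428669] [-3.87085549  5.90545583  3.38037948] [ 1.14068928  0.7592972  -0.04952937]
```

```bash
python3 -m jog '[[0,0,6,0,0,0.5,-1],[0,0,6,0,0,0.5,-1],[0,0,6,0,0,0.5,-1],[0,0,3,0,0,0.25,-1],[0,0,0,0,0,0,-1],[0,0,0,0,0,0,-1]]'; python3 -c "
from station import r;s=r.get_state();print(s['eef_pos'],s['wrist_force'],s['torque'],s['tcp_rot'],s['joint_positions'])"
```

```text
t: 28.58
eef_pos: [494.8, 0.0, 106.5]
tcp_rot: [179.8, -0.0, 117.1]
wrist_force: [-3.5, 7.8, 3.8]
width: 13.0
gripper_force: 59.9
[4.94839432e+02 1.21205183e-02 1.06526605e+02] [-3.45214238  7.77486867  3.77356627] [1.62868544 0.60287596 0.08207953] [ 1.79816967e+02 -1.67374367e-02  1.17117363e+02] [ -4.97039214  20.48076797 106.70903405   0.14012278  52.66409962
 -32.1725693 ]
```

```bash
python3 -m jog '[[0,0,3,0,0,0.25,-1],[0,0,3,0,0,0.25,-1],[0,0,0,0,0,0,-1],[0,0,0,0,0,0,-1]]'; python3 -c "
from station import r;s=r.get_state();print(s['eef_pos'],s['wrist_force'],s['torque'],s['tcp_rot'],s['joint_positions'][5])"
```

```text
t: 29.08
eef_pos: [495.2, 0.7, 106.5]
tcp_rot: [179.7, -0.1, 111.1]
wrist_force: [-3.2, 10.5, 7.1]
width: 12.7
gripper_force: 60.3
[495.16995429   0.65689534 106.46252679] [-3.23852714 10.48256534  7.05175771] [2.1292583  0.74615376 0.11728647] [ 1.79749267e+02 -7.56200358e-02  1.11111899e+02] -26.187599843388252
```

```bash
python3 -m jog '[[0,0,3,0,0,0.25,-1],[0,0,2,0,0,0.25,-1],[0,0,0,0,0,0,-1],[0,0,0,0,0,0,-1]]'; python3 -c "
from station import r;s=r.get_state();print(s['eef_pos'],s['wrist_force'],s['torque'],s['tcp_rot'],s['width'])"
```

```text
t: 29.58
eef_pos: [495.4, 1.1, 106.4]
tcp_rot: [179.7, -0.1, 106.1]
wrist_force: [-4.3, 12.0, 9.8]
width: 12.8
gripper_force: 60.8
[495.43177174   1.09492133 106.41825374] [-4.26143493 12.04334776  9.81990199] [2.42623366 0.86180363 0.31050539] [ 1.79708818e+02 -1.19371281e-01  1.06127612e+02] 12.798994309753088
```

It binds: z stuck at 106.4, about 3 mm off the seat, with torque at 0.31. I back it out for the red tray.

```bash
python3 -m jog '[[0,0,-10,0,0,-1.4,-1],[0,0,-10,0,0,-0.9,-1],[0,0,-10,0,0,-0.8,-1],[0,0,-10,0,0,-0.8,-1],[0,0,-10,0,0,-0.8,-1],[0,0,-10,0,0,-0.8,-1],[0,0,-8,0,0,-0.6,-1],[0,0,0,0,0,0,-1],[0,0,0,0,0,0,-1]]'; python3 -c "
from station import r;s=r.get_state();print(s['eef_pos'],s['wrist_force'],s['torque'],s['tcp_rot'],s['width'])"
```

```text
t: 30.7
eef_pos: [493.8, -1.4, 111.0]
tcp_rot: [-180.0, 0.0, 174.0]
wrist_force: [-5.1, 2.8, 1.0]
width: 12.8
gripper_force: 59.4
[493.82399845  -1.37726261 110.9838654 ] [-5.12505604  2.77562818  0.99328002] [0.6485336  0.88747701 0.03474568] [-1.79959336e+02  3.08673786e-02  1.73989184e+02] 12.802401875588577
```

```bash
python3 -m jog '[[0,0,0,0,0,-3,-1],[0,0,0,0,0,-3,-1],[0,0,0,0,0,0,-1]]'; python3 -c "
from station import r;s=r.get_state();print(s['eef_pos'],s['wrist_force'],s['torque'],s['tcp_rot'],s['width'])"
```

```text
t: 31.08
eef_pos: [494.0, -1.4, 117.2]
tcp_rot: [-180.0, 0.1, 174.1]
wrist_force: [-5.0, 2.9, -0.7]
width: 13.0
gripper_force: 58.9
[493.98872934  -1.37747844 117.17115306] [-4.95439182  2.88472956 -0.7200469 ] [ 0.72019972  0.87916551 -0.00175528] [-1.79958803e+02  5.00395577e-02  1.74122277e+02] 13.04990087107025
```

```bash
python3 -m jog '[[0,0,0,0,0,-20,-1],[0,0,0,0,0,-30,-1],[0,0,0,0,0,-35,-1],[0,0,0,0,0,0,-1]]'; python3 - <<'E'
from station import r
from h import *
s=r.get_state();P0,R=pose(s); T=down(165)@Ro.from_euler("y",45,degrees=True).as_matrix(); t=np.array([519.4,-201.4,72])
plan(P0,R,t+[0,0,70],T,8); plan(t+[0,0,70],T,t,T,3)
E
```

```text
t: 31.58
eef_pos: [499.0, -2.5, 206.0]
tcp_rot: [-179.9, 0.8, 174.1]
wrist_force: [0.4, -0.2, -1.3]
width: 13.1
gripper_force: 59.1
8 rows: [-0.46, 5.72, 1.08, -9.19, -24.25, 5.24]
3 rows: [0.0, 0.0, 0.0, -16.5, -0.0, 16.5]
```

```bash
python3 -m jog '[[-0.5,5.7,1.1,-9.2,-24.2,5.2,-1],[-0.5,5.7,1.1,-9.2,-24.2,5.2,-1],[-0.5,5.7,1.1,-9.2,-24.2,5.2,-1],[-0.5,5.7,1.1,-9.2,-24.2,5.2,-1],[-0.5,5.7,1.1,-9.2,-24.2,5.2,-1],[-0.5,5.7,1.1,-9.2,-24.2,5.2,-1],[-0.5,5.7,1.1,-9.2,-24.2,5.2,-1],[-0.5,5.7,1.1,-9.2,-24.2,5.2,-1],[0,0,0,0,0,0,-1],[0,0,0,0,0,0,-1]]'
```

```text
t: 32.83
eef_pos: [514.3, -199.7, 136.3]
tcp_rot: [179.7, -45.5, 165.0]
wrist_force: [0.3, -0.4, -1.8]
width: 12.9
gripper_force: 59.2
```

```bash
python3 -m jog '[[0,0,0,-16,0,14,-1],[0,0,0,-16,0,14,-1],[0,0,0,-16,0,14,-1],[0,0,0,0,0,0,-1],[0,0,0,0,0,0,-1]]'; python3 -m jog '[[0,0,0,0,0,0,-0.2],[0,0,0,0,0,0,-0.2],[0,0,0,0,0,0,0.1],[0,0,0,0,0,0,0.1],[0,0,0,0,0,-20,0.1],[0,0,0,0,0,-30,0.1],[0,0,0,0,0,-40,0.1],[0,0,0,0,0,-40,0.1],[0,0,0,0,0,0,0.1],[0,0,0,0,0,0,0.1]]'; python3 - <<'E'
from station import r
from h import *
p,d,c=shot(r,"scene","s3"); cv2.imwrite("pics/s3z.png",cv2.resize(p[170:340,170:430,::-1],None,fx=3,fy=3,interpolation=cv2.INTER_CUBIC))
E
```

```text
t: 33.45
eef_pos: [517.5, -200.2, 73.6]
tcp_rot: [179.7, -45.7, 165.0]
wrist_force: [0.3, -0.6, -1.4]
width: 13.0
gripper_force: 59.2
t: 34.7
eef_pos: [606.3, -224.8, 163.7]
tcp_rot: [179.7, -45.7, 165.0]
wrist_force: [-0.6, 0.4, 0.4]
width: 46.9
gripper_force: 0.0
```

View pics/s3z.png

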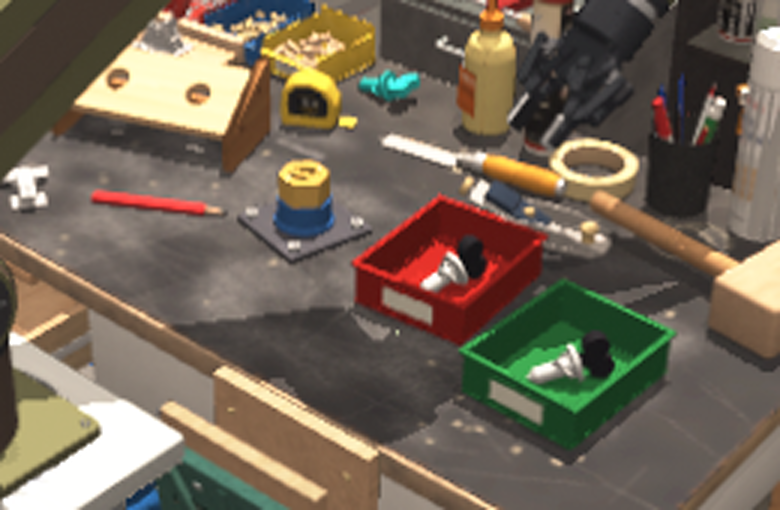

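The bound screw lies in the red tray at zoom px (455,265) and the sound one in the green tray at (570,363). The rack holes are empty, the tools are undisturbed and the gripper is clear.

```bash
python3 -c "
from station import r
print(r.sign_off())"
```

```text
the job is handed in; nothing more can be done
None
```

Both screws were tried in the gauge nut: the one that ran freely until its collar seated is in the green tray, the one that bound about 3 mm short is in the red tray, and the job was handed in at about 35 s with the tools undisturbed.

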